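# Check a dial scale's pan at two corners

## Task

The dial scale has just been put back together after cleaning: check that its square pan moves freely and does not bind. With the fingertips press the pan straight down at its front left corner (left as you stand facing the dial) until the pointer stands at the long mark at the bottom of the dial, hold it there for about a second and let go so that the pointer springs back to zero, then do the same at the diagonally opposite corner, the rear right one. Never drive the pointer past the three-quarter mark, lift nothing, and leave the scale and everything around it standing where it is.

Things in the scene. Friction and masses are not known exactly. Their poses are not given: they have to be found in the camera images.
- scale: mechanical dial scale, cream housing on four rubber feet, loose on the table, 3.9 kg. Origin on the table under the pan's centre; z up, +x towards the dial (its front; looks away from the robot and up), +y to the right of someone facing the dial. Housing: x from -95 to +170 mm, 210 mm wide, flat top at 165 mm, front sloping from x = 60 mm down to the foot.
- pan_center (a point): centre of the upper face of the pan's floor. Square steel pan on top of the scale, 200 x 200 mm, sides parallel to the housing, on a central column; floor 4 mm thick, its upper face 214 mm above the table when empty; a rim 8 mm high, 3 mm thick, all round.
- corner_front_left (a point): point on the upper face of the pan's floor near its front left corner (75 mm forward of and 75 mm to the left of the pan's centre, 25 mm in from both edges; the pan's +x, -y corner); moves with the pan. The place to press first.
- corner_rear_right (a point): the like point near the rear right corner (75 mm back and 75 mm right of the centre; the pan's -x, +y corner). The place to press second.
- dial_center (a point): centre of the round white dial, 146 mm across, on the sloping front; its face leans back about 39 degrees from upright. Black pointer 52 mm long. Zero mark at the top of the dial, medium marks at the quarter and three-quarter turn, and the longest, thickest mark at the bottom (half turn).
- pointer (a joint): angle of the pointer (rad), clockwise as seen facing the dial: 0 at the top (empty pan), 3.14 at the long bottom mark, 4.71 at three-quarter. Geared to the sinking of the pan's column, one turn per 30 mm: the bottom mark is 15 mm down and takes about 10 N (spring 0.65 N per mm); it springs back when let go.
- pan_side (a joint): sideways tilt of the pan on its rubber-cushioned column (rad), spring-centred: 0 level, positive when the left edge (facing the dial) is lower. About 0.03 at 10 N pressed 75 mm off the centre line, so a pressed corner itself sinks about 5 mm more than the column (about 20 mm in all at the bottom mark).
- pan_fore (a joint): fore-and-aft tilt of the pan, likewise sprung (rad): 0 level, positive when the front edge (towards the dial) is lower. About 0.03 at 10 N pressed 75 mm off the centre line.
- bowl: bystander: pink round bowl, 116 mm across, 50 mm high, beside the scale; origin at the centre of its underside
- shaker: bystander: aluminium sugar shaker with a domed lid, 65 mm across, 114 mm high, beside the scale; origin at the centre of its underside
- timer: bystander: small white kitchen timer standing upright, 28 x 66 x 66 mm, left of the dial; origin at the centre of its underside
- scraper: bystander: dough scraper lying flat, steel blade and wooden back, 112 x 150 mm, 22 mm high, behind the scale; origin at the centre of its underside
- brush: bystander: pastry brush with a wooden handle, 200 mm long, lying in front of the dial; origin at the centre of its underside
- cup: bystander: steel cup, 72 mm across, 70 mm high, on the robot's side of the table; origin at the centre of its underside
- squeeze: bystander: cream-coloured squeeze bottle, 56 mm across, 160 mm high, on the robot's side of the table; origin at the centre of its underside

How it is judged:
On the way, in this order (a step that is already met when the one before it is completed fails the run):
1. the pan is pressed by the fingers at its front left corner with the pointer at the bottom mark, and held there (contact force between the fingers and scale above 3 N and value of joint pointer between 2.74 and 3.54 rad and value of joint each of pan_side, pan_fore above 0.018 rad), for 0.7 s.
2. the pan is let go: pointer back at zero and pan level (value of joint pointer below 0.25 rad and value of joint pan_side between -0.008 and 0.008 rad and value of joint pan_fore between -0.008 and 0.008 rad), for 0.2 s.
3. the pan is pressed by the fingers at its rear right corner with the pointer at the bottom mark, and held there (contact force between the fingers and scale above 3 N and value of joint pointer between 2.74 and 3.54 rad and value of joint each of pan_side, pan_fore below -0.018 rad), for 0.7 s.
At the end, for the whole second after the job is handed in: The pointer is back at zero (within 0.25 rad) and the pan level (within 0.008 rad) and untouched after the second press; the scale stands within 15 mm of where it stood, upright and at rest, and every bystander within 20 mm of its place (all of step 2 and distance of scale from where it was at the start of the episode below 0.015 m and angle between scale's own z axis and vertical below 0.05 rad and linear speed of scale below 0.02 m/s and contact force between the fingers and scale below 0.1 N and distance of each of bowl, shaker, timer, scraper, brush, cup, squeeze from where it was at the start of the episode below 0.02 m).
It fails at once if the pointer is driven past the three-quarter mark (value of joint pointer above 4.85 rad).
It fails at once if the scale is shoved, lifted or tipped (distance of scale from where it was at the start of the episode above 0.015 m or height (world z) of scale above 0.006 m or angle between scale's own z axis and vertical above 0.06 rad).
It fails at once if a bystander is knocked, moved or lifted (distance of any of bowl, shaker, timer, scraper, brush, cup, squeeze from where it was at the start of the episode above 0.02 m or height (world z) of any of bowl, shaker, timer, scraper, brush, cup, squeeze above 0.012 m).
It also fails if it takes over 48 s, if anything falls off the work surface, if the arm or the gripper's body presses on something with over 40 N, if the wrist force passes 120 N, or if a joint passes its speed limit or range.

## Robot

A 6-joint arm with a two-finger parallel gripper is mounted at the origin on the work surface. World frame = base frame: x ahead of the robot, y to its left, z up, the work surface at z = 0. Lengths are in m, angles in rad, forces in N, time in s.
With the tool pointing down it reaches from about 0.325 to 0.75 m from the base axis. Payload 7.6 kg.
Tool frame: the origin (TCP) lies at the very end of the fingers, on their centre line; the grasp point (between the pads) lies 19 mm behind it; z points along the fingers, y is the direction in which the jaws open and shut (so a half turn about z gives the same grasp; the last joint's range is limited). The gripper opens to 85 mm and grips with 20 to 120 N. Pads are 22 mm wide; open, the fingers measure 114 mm over their backs; the gripper's body (76 mm by 85 mm) begins 54 mm behind the grasp point. The pads swing forward as they close: fully open they stand 13 mm farther back than shut.
Start: joints at [1.176, 0.052, 1.401, -0, 1.689, -0.07], TCP at [0.168, 0.498, 0.231] pointing down, gripper open.
Joint ranges: [-2.9, 2.9], [-0.91, 2.17], [0.12, 2.37], [-1.06, 4.2], [0.26, 2.73], [-2.93, 2.93]. Speed limits (rad/s): [2.57, 2.57, 3.01, 3.14, 3.14, 3.14].

## Interface

Orientations are given as a rotation vector (axis times angle).
In Python, from workcell import bot gives the robot as it stands.
- The arm moves only by the tool send_rows, never from a script. Its argument "motion" is a list of rows, each a list of 7 numbers: the shift along the tool's x, y, z scaled (see below), then the turn, a rotation vector about the tool's x, y, z scaled (see below), then the closure, from -1 (fully open) to 1 (shut). In form: [[dx, dy, dz, ax, ay, az, fingers], ...]. A call has 1 to 5 rows; each row shifts and turns the commanded pose from where the row before left it, along the tool's axes as they then stand; what a row does not reach is not made up. The controller multiplies each number of a shift by 3 cm and each number of a turn by 0.08 rad. A row lasts 1/8 s, in which the tool goes at most 62.5 mm and 10.7 degrees, less where a joint would pass 70% of its speed; a pose out of reach is approached as far as the arm can. A call with a number of a shift or a turn outside -1 to 1 is refused whole. A call with a gripper value outside its range is refused whole. The fingers move at their own pace and stop on an object; "newtons" is the grip in N (left out, the last holds). Time passes only in rows, so rows that do not move let the fingers close. It gives the time, the measured TCP pose, the force and the opening at its end, in the units of the state.
- bot.get_obs(): the state, without advancing time (a new reading comes with each control period).
- bot.grab_frame(name): name is "scene" or "top" or "wrist"; returns (picture, depth): 384x512x3 uint8, red, green, blue; 384x512 float32, m along the optical axis (not along the pixel's ray), 0 where there is no reading.
- bot.camera_model(name): a dict with "mtx" (3x3 intrinsics, pixels), "world_from_camera" (4x4, takes a point from camera to world coordinates). Camera axes: x right, y up, looking along -z (the intrinsics and any distortion apply to the point x, -y, -z); pixel columns grow to the right and rows downward; lengths in m; the calibration is good to about 2 mm. The wrist camera is an equidistant fisheye: a pixel r from the principal point sees the ray r / f radians off the axis. A picture is of the moment at which its call begins: read the wrist's pose just before it. camera_model takes no time and is no camera call; for the wrist camera it gives the pose at the moment of the call.
- bot.close_job(): hands the job in, once; it reports no verdict.
The state is a dict: "clock": time; "q": joint angles; "dq": joint speeds; "joint_efforts": joint torques, N m; "tcp_pos": TCP position; "ee_rot": TCP orientation; "contact_force": force on the tool from outside, world axes, zero at the start; "ft_torque": the same for the moment, N m; "gripper_width": finger opening in m.
Only numpy, scipy, OpenCV 4.12 (cv2) and the standard library are available. Lean on these libraries where they do the work, as an engineer would, in place of code of your own. Each camera call takes 0.05 s, during which the arm holds its last target.

## Working session

There is one attempt and no reset: what is moved stays moved. The work goes in short steps, Python scripts to look and compute and a tool call to move; the robot and the scene stay as the last step left them, time stands still between calls to the robot, and variables do not carry over. Pictures are saved under pics/ and viewed, and the job is handed in when it is done.

Besides the shell and the picture viewer there is one more tool, called after "Emit:" as name([rows], argument=value, ...), one row to a line, values as JSON. send_rows: Moves the arm, as the interface text tells. Its arguments: {"type":"object","properties":{"motion":{"type":"array","items":{"type":"array","items":{"type":"number","minimum":-1,"maximum":1}}},"newtons":{"type":"number"}},"required":["motion"]}

```bash
mkdir -p pics; ls; python3 - <<'E'
from workcell import bot
import cv2,numpy as np
for n in("scene","top"):
    p,d=bot.grab_frame(n); m=bot.camera_model(n)
    cv2.imwrite(f"pics/{n}0.png",cv2.cvtColor(p,cv2.COLOR_RGB2BGR)); np.savez(f"{n}0.npz",p=p,d=d,K=m["mtx"],T=m["world_from_camera"])
    print(n,np.round(m["mtx"],1).tolist(),np.round(m["world_from_camera"],3).tolist(), [k for k in m])
print(bot.get_obs())
E
```

```text
pics
scene [[443.7, 0.0, 253.0], [0.0, 443.7, 191.3], [0.0, 0.0, 1.0]] [[0.185, -0.747, 0.638, 1.287], [0.983, 0.132, -0.131, -0.156], [0.014, 0.651, 0.759, 1.048], [0.0, 0.0, 0.0, 1.0]] ['mtx', 'world_from_camera']
top [[436.1, 0.0, 261.7], [0.0, 436.1, 191.8], [0.0, 0.0, 1.0]] [[0.008, 0.997, -0.08, 0.427], [-1.0, 0.007, -0.013, -0.007], [-0.012, 0.08, 0.997, 1.514], [0.0, 0.0, 0.0, 1.0]] ['mtx', 'world_from_camera']
{'clock': 0.1, 'q': array([ 1.17573316e+00,  5.27398568e-02,  1.40160683e+00, -1.30807163e-05,
        1.68858413e+00, -7.02826754e-02]), 'dq': array([-0.00031469, -0.00063008, -0.00406328,  0.00153681,  0.00026154,
        0.00090464]), 'joint_efforts': array([ 1.39579621e-03, -3.82581747e+01, -3.60984707e+01,  8.13245833e-05,
        4.74882880e-03, -3.32336612e-06]), 'tcp_pos': array([0.16740078, 0.49732215, 0.23058266]), 'ee_rot': array([-5.07879160e-01, -3.09996771e+00,  2.04985513e-03]), 'contact_force': array([0.43262847, 0.09988295, 0.15799986]), 'ft_torque': array([-0.05524122,  0.028534  , -0.01836844]), 'gripper_width': 0.0854511973365874}
```

View pics/scene0.png

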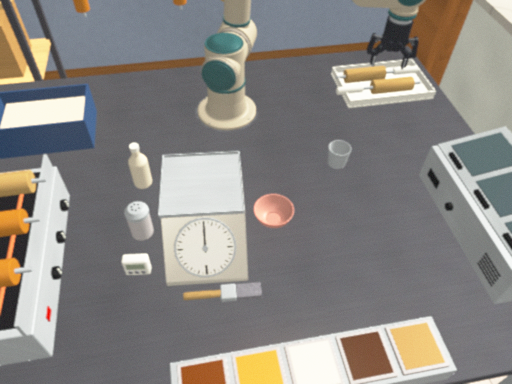

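View pics/top0.png

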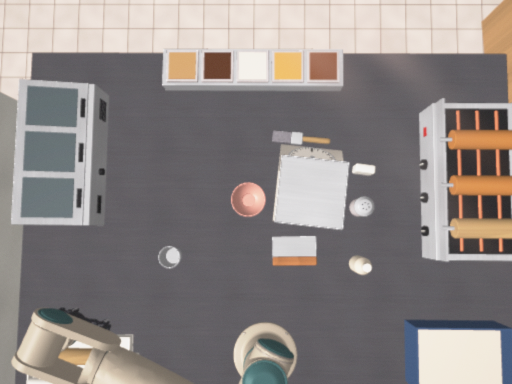

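The scene view shows the dial facing the camera at (205,248), pointer at the top, the pan behind it at (202,183), and the shaker, timer and bottle on its left. The top view shows the pan at about (312,191), with the bowl to its left and the scraper below. Next I'll fit the pan from depth.

```bash
cat > h.py <<'E'
import numpy as np
def cloud(d,K,T):
    v,u=np.mgrid[:d.shape[0],:d.shape[1]]
    x=(u-K[0,2])/K[0,0]*d; y=-(v-K[1,2])/K[1,1]*d
    P=np.stack([x,y,-d],-1)@T[:3,:3].T+T[:3,3]
    P[d<=0]=np.nan
    return P
E
python3 - <<'E'
import numpy as np,cv2
from h import cloud
for n in("top","scene"):
    f=np.load(n+"0.npz"); P=cloud(f["d"],f["K"],f["T"]); 
    m=(P[...,2]>.195)&(P[...,2]<.235)&(P[...,0]>.3)&(P[...,0]<.65)&(P[...,1]>-.3)&(P[...,1]<.06)
    k,l,s,c=cv2.connectedComponentsWithStats(m.astype(np.uint8)); 
    i=1+np.argmax(s[1:,4]); Q=P[l==i]
    r=cv2.minAreaRect((Q[:,:2]*1000).astype(np.float32))
    print(n,s[i],r,np.percentile(Q[:,2],[2,25,50,75,98]),Q[:,:2].mean(0))
    print(cv2.boxPoints(r))
    # tallest thing near
    for h in (.03,.1,.13):
        mm=(P[...,2]>h)&(P[...,0]>.25)&(P[...,0]<.75)&(P[...,1]>-.32)&(P[...,1]<.3)
        k,l,s,c=cv2.connectedComponentsWithStats(mm.astype(np.uint8))
        for j in range(1,k):
            if s[j,4]>40: q=P[l==j]; print(h,s[j,4],q.min(0).round(3),q.max(0).round(3))
E
```

```text
top [ 274  155   75   75 4650] ((533.4049072265625, -137.90005493164062), (203.53387451171875, 203.99374389648438), 83.99494171142578) [0.20871333 0.21216901 0.21409914 0.21607282 0.22295985] [ 0.53293392 -0.13835579]
[[ 421.32123  -228.43803 ]
 [ 624.1956   -249.7791  ]
 [ 645.4886    -47.362076]
 [ 442.6142    -26.021011]]
0.03 5399 [ 0.422 -0.257  0.03 ] [ 0.711 -0.025  0.228]
0.03 75 [ 0.614 -0.32   0.03 ] [ 0.642 -0.299  0.074]
0.03 306 [0.466 0.004 0.03 ] [0.577 0.116 0.056]
0.03 231 [ 0.467 -0.32   0.033] [ 0.529 -0.287  0.119]
0.03 266 [ 0.282 -0.32   0.032] [ 0.334 -0.284  0.167]
0.1 4756 [ 0.422 -0.247  0.101] [ 0.658 -0.025  0.228]
0.1 156 [ 0.467 -0.32   0.1  ] [ 0.529 -0.287  0.119]
0.1 186 [ 0.282 -0.32   0.1  ] [ 0.333 -0.285  0.167]
0.13 4730 [ 0.422 -0.247  0.131] [ 0.643 -0.025  0.228]
0.13 59 [ 0.294 -0.32   0.13 ] [ 0.318 -0.299  0.167]
scene [ 159  151   86   68 5143] ((535.2969360351562, -134.78848266601562), (203.16439819335938, 208.94876098632812), 83.99539947509766) [0.21001372 0.21244049 0.21360652 0.21494572 0.22199461] [ 0.53973113 -0.13620845]
[[ 420.7694   -224.88446 ]
 [ 628.5718   -246.74225 ]
 [ 649.82446   -44.692505]
 [ 442.0221    -22.834717]]
0.03 471 [ 0.296 -0.32   0.03 ] [ 0.34  -0.282  0.162]
0.03 81 [0.3   0.284 0.031] [0.359 0.3   0.07 ]
0.03 10393 [ 0.424 -0.256  0.03 ] [ 0.718 -0.021  0.225]
0.03 433 [0.465 0.007 0.03 ] [0.581 0.119 0.055]
0.03 427 [ 0.477 -0.32   0.03 ] [ 0.535 -0.284  0.116]
0.03 156 [ 0.618 -0.32   0.03 ] [ 0.649 -0.296  0.07 ]
0.1 238 [ 0.296 -0.32   0.1  ] [ 0.339 -0.284  0.162]
0.1 7822 [ 0.424 -0.25   0.1  ] [ 0.664 -0.021  0.225]
0.1 191 [ 0.477 -0.32   0.1  ] [ 0.534 -0.287  0.116]
0.13 101 [ 0.296 -0.32   0.13 ] [ 0.325 -0.297  0.162]
0.13 6551 [ 0.424 -0.247  0.13 ] [ 0.648 -0.021  0.225]
```

```bash
cat >> h.py <<'E'
from scipy.spatial.transform import Rotation as R
c=np.array([.534,-.1365]); a=np.radians(-6.0); ex=np.array([np.cos(a),np.sin(a)]); ey=np.array([-ex[1],ex[0]])
FL=c+.075*ex-.075*ey; RR=c-.075*ex+.075*ey
def to(target,obs):
    Rm=R.from_rotvec(obs["ee_rot"]).as_matrix()
    return Rm.T@(np.array(target)-obs["tcp_pos"])/0.03
def st(bot):
    o=bot.get_obs(); print("t",o["clock"],"tcp",o["tcp_pos"].round(4),"F",o["contact_force"].round(2),"w",round(o["gripper_width"],4),"q",o["q"].round(2)); return o
E
python3 - <<'E'
from h import *; from workcell import bot
print(FL,RR); o=st(bot)
Rm=R.from_rotvec(o["ee_rot"]).as_matrix(); print(Rm.round(3))
print("to hover FL",to([*FL,.30],o), "up",to([*o["tcp_pos"][:2],.3],o))
ang=np.arctan2(Rm[1,0],Rm[0,0]); print(np.degrees(ang))
E
```

```text
[ 0.60074951 -0.21892878] [ 0.46725049 -0.05407122]
t 0.1 tcp [0.1674 0.4973 0.2306] F [0.43 0.1  0.16] w 0.0855 q [ 1.18  0.05  1.4  -0.    1.69 -0.07]
[[-0.948  0.319 -0.001]
 [ 0.319  0.948 -0.001]
 [ 0.    -0.001 -1.   ]]
to hover FL [-21.30816832 -18.02050946  -2.29156838] up [ 1.87455288e-04 -3.09086019e-03 -2.31390935e+00]
161.39135770021906
```

Emit:
send_rows([
  [0,0,-0.8,0,0,0,1],
  [0,0,-0.9,0,0,0,1],
  [-0.5,-0.4,-0.6,0,0,0,1],
  [-0.9,-0.76,0,0,0,0,1],
  [-0.9,-0.76,0,0,0,0,1],
], newtons=40)

```text
clock: 0.72
tcp_pos: [0.2153, 0.4192, 0.3001]
ee_rot: [0.508, 3.1, -0.001]
contact_force: [0.0, -0.2, 0.1]
gripper_width: -0.0001
```

Emit:
send_rows([
  [-0.9,-0.76,0,0,0,0,1],
  [-0.9,-0.76,0,0,0,0,1],
  [-0.9,-0.76,0,0,0,0,1],
  [-0.9,-0.76,0,0,0,0,1],
  [-0.9,-0.76,0,0,0,0,1],
])

```text
clock: 1.35
tcp_pos: [0.3065, 0.2678, 0.2999]
ee_rot: [-0.509, -3.1, 0.001]
contact_force: [0.9, 0.2, -0.4]
gripper_width: 0.0002
```

Emit:
send_rows([
  [-0.9,-0.76,0,0,0,0,1],
  [-0.9,-0.76,0,0,0,0,1],
  [-0.9,-0.76,0,0,0,0,1],
  [-0.9,-0.76,0,0,0,0,1],
  [-0.9,-0.76,0,0,0,0,1],
])

```text
clock: 1.98
tcp_pos: [0.3977, 0.1167, 0.3]
ee_rot: [-0.509, -3.1, 0.0]
contact_force: [0.3, 0.4, 0.4]
gripper_width: -0.0005
```

Emit:
send_rows([
  [-0.9,-0.76,0,0,0,0,1],
  [-0.9,-0.76,0,0,0,0,1],
  [-0.9,-0.76,0,0,0,0,1],
  [-0.9,-0.76,0,0,0,0,1],
  [0,0,0,0,0,0,1],
])

```text
clock: 2.6
tcp_pos: [0.4708, -0.0046, 0.2994]
ee_rot: [-0.513, -3.098, 0.001]
contact_force: [0.0, 0.0, -0.5]
gripper_width: 0.0
```

```bash
python3 - <<'E'
from h import *; from workcell import bot
o=st(bot); print("to hover",to([*FL,.24],o),R.from_rotvec(o["ee_rot"]).as_matrix().round(3).tolist())
E
```

```text
t 2.6 tcp [ 0.4708 -0.0046  0.2994] F [ 0.02  0.01 -0.47] w 0.0 q [-0.09 -0.11  1.42 -0.    1.83 -1.33]
to hover [-6.40936812 -5.36464779  1.97211312] [[-0.947, 0.322, -0.002], [0.322, 0.947, -0.0], [0.002, -0.001, -1.0]]
```

Emit:
send_rows([
  [-0.9,-0.75,0,0,0,0,1],
  [-0.9,-0.75,0,0,0,0,1],
  [-0.9,-0.75,0,0,0,0,1],
  [-0.9,-0.75,0,0,0,0,1],
  [-0.9,-0.75,0,0,0,0,1],
])

```text
clock: 3.22
tcp_pos: [0.5627, -0.1526, 0.3003]
ee_rot: [-0.507, -3.1, -0.0]
contact_force: [0.5, 0.4, 0.2]
gripper_width: 0.0002
```

Emit:
send_rows([
  [-0.9,-0.75,0,0,0,0,1],
  [-0.9,-0.75,0,0,0,0,1],
  [0,0,0.9,0,0,0,1],
  [0,0,0.9,0,0,0,1],
  [0,0,0,0,0,0,1],
])

```text
clock: 3.85
tcp_pos: [0.5984, -0.2112, 0.2437]
ee_rot: [-0.507, -3.095, -0.002]
contact_force: [0.4, 0.3, -0.3]
gripper_width: 0.0001
```

```bash
python3 - <<'E'
from h import *; from workcell import bot; import cv2
o=st(bot); print("to hover",to([*FL,.214],o))
p,d=bot.grab_frame("scene"); cv2.imwrite("pics/s1.png",cv2.resize(cv2.cvtColor(p[130:300,100:330],cv2.COLOR_RGB2BGR),None,fx=3,fy=3))
E
```

```text
t 3.85 tcp [ 0.5984 -0.2112  0.2437] F [ 0.39  0.31 -0.27] w 0.0001 q [-0.4   0.37  1.01  0.    1.77 -1.64]
to hover [-0.16249378 -0.22079124  0.98772181]
```

View pics/s1.png

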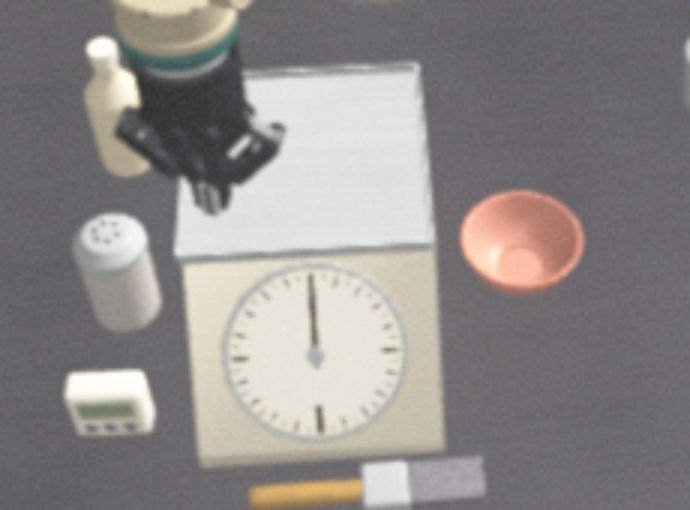

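The closed fingers are over the front left corner, at crop (210,205). The pointer is at zero and the dial centre is at (316,357).

Emit:
send_rows([
  [-0.16,-0.2,0.2,0,0,0,1],
  [0,0,0.4,0,0,0,1],
  [0,0,0.3,0,0,0,1],
  [0,0,0.2,0,0,0,1],
  [0,0,0.1,0,0,0,1],
])

```text
clock: 4.53
tcp_pos: [0.6023, -0.2188, 0.2101]
ee_rot: [-0.508, -3.1, -0.0]
contact_force: [-0.0, -0.1, 1.9]
gripper_width: -0.0
```

Emit:
send_rows([
  [0,0,0.1,0,0,0,1],
  [0,0,0,0,0,0,1],
])

```text
clock: 4.78
tcp_pos: [0.6024, -0.2189, 0.2077]
ee_rot: [0.508, 3.1, 0.0]
contact_force: [-2.6, 1.6, 3.3]
gripper_width: -0.0002
```

```bash
python3 - <<'E'
from h import *; from workcell import bot; import cv2
o=st(bot); print("to 20mm down",to([*FL,.194],o))
p,d=bot.grab_frame("scene"); cv2.imwrite("pics/s2.png",cv2.resize(cv2.cvtColor(p[130:300,100:330],cv2.COLOR_RGB2BGR),None,fx=3,fy=3))
E
```

```text
t 4.775 tcp [ 0.6024 -0.2189  0.2077] F [-2.56  1.63  3.33] w -0.0002 q [-0.41  0.39  1.06  0.    1.69 -1.65]
to 20mm down [ 0.05142652 -0.01903414  0.45639523]
```

View pics/s2.png

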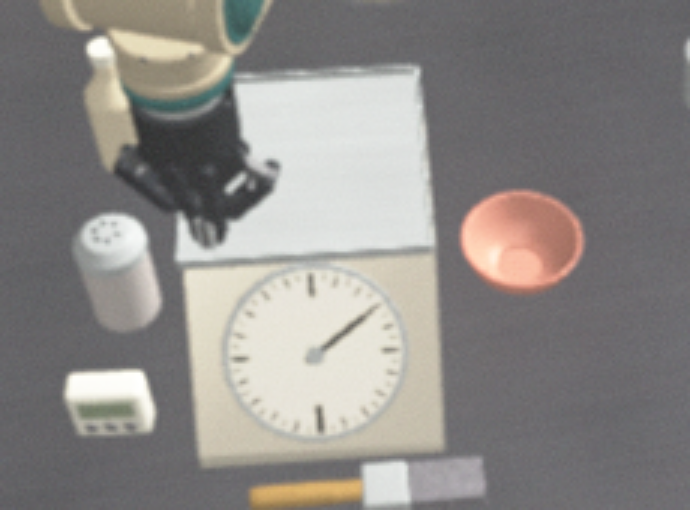

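The pointer stands at about 0.9 rad and vertical force is 3.3 N. There is some sideways force towards the pan's centre, so I'll ease about 2 mm inward while going down.

Emit:
send_rows([
  [0.06,0.03,0,0,0,0,1],
  [0.0,0.0,0.1,0,0,0,1],
  [0,0,0.1,0,0,0,1],
  [0,0,0,0,0,0,1],
])

```text
clock: 5.32
tcp_pos: [0.6015, -0.218, 0.2018]
ee_rot: [0.508, 3.098, -0.001]
contact_force: [2.6, -2.6, 6.4]
gripper_width: 0.0002
```

```bash
python3 - <<'E'
from h import *; from workcell import bot; import cv2
o=st(bot)
p,d=bot.grab_frame("scene"); cv2.imwrite("pics/s3.png",cv2.resize(cv2.cvtColor(p[130:300,100:330],cv2.COLOR_RGB2BGR),None,fx=3,fy=3))
p,d=bot.grab_frame("wrist"); cv2.imwrite("pics/w3.png",cv2.cvtColor(p,cv2.COLOR_RGB2BGR))
E
```

```text
t 5.325 tcp [ 0.6015 -0.218   0.2018] F [ 2.55 -2.63  6.43] w 0.0002 q [-0.41  0.39  1.07 -0.    1.68 -1.65]
```

View pics/s3.png

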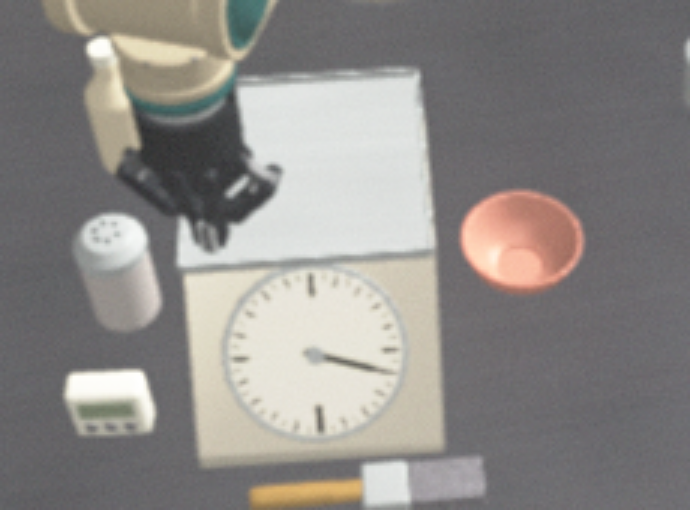

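View pics/w3.png

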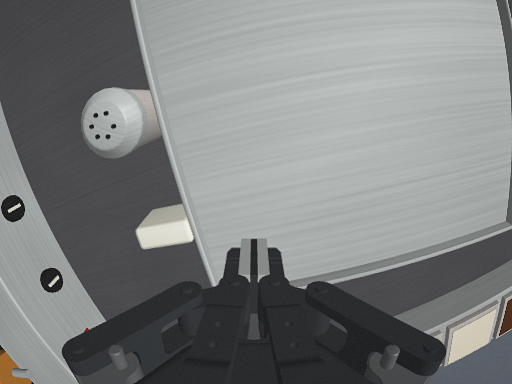

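The sideways force changed sign, so it's friction. The pointer is at about 1.8 rad, so the tip has about 7 to 8 mm to go.

Emit:
send_rows([
  [0.0,0.0,0.1,0,0,0,1],
  [0,0,0.1,0,0,0,1],
  [0,0,0.05,0,0,0,1],
  [0,0,0,0,0,0,1],
])

```text
clock: 5.92
tcp_pos: [0.6016, -0.218, 0.1954]
ee_rot: [0.508, 3.097, -0.002]
contact_force: [1.7, -2.5, 9.3]
gripper_width: -0.0
```

```bash
python3 - <<'E'
from h import *; from workcell import bot; import cv2
o=st(bot)
p,d=bot.grab_frame("scene"); cv2.imwrite("pics/s4.png",cv2.resize(cv2.cvtColor(p[130:300,100:330],cv2.COLOR_RGB2BGR),None,fx=3,fy=3))
E
```

```text
t 5.925 tcp [ 0.6016 -0.218   0.1954] F [ 1.74 -2.46  9.31] w -0.0 q [-0.41  0.39  1.08 -0.    1.66 -1.65]
```

View pics/s4.png

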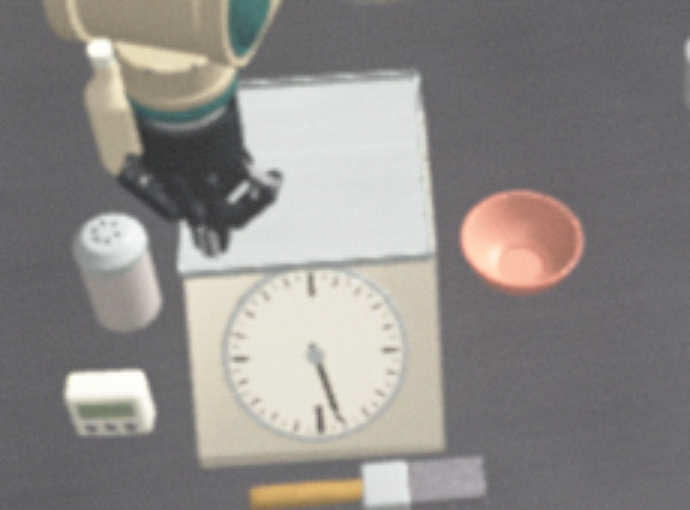

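The pointer is just short of the bottom mark, at about 2.85 rad. I'll add 1.7 mm and hold.

Emit:
send_rows([
  [0,0,0.06,0,0,0,1],
  [0,0,0,0,0,0,1],
  [0,0,0,0,0,0,1],
  [0,0,0,0,0,0,1],
])

```text
clock: 6.48
tcp_pos: [0.6017, -0.218, 0.194]
ee_rot: [0.508, 3.096, -0.002]
contact_force: [1.6, -2.1, 10.0]
gripper_width: 0.0003
```

```bash
python3 - <<'E'
from h import *; from workcell import bot; import cv2
o=st(bot)
p,d=bot.grab_frame("scene"); cv2.imwrite("pics/s5.png",cv2.resize(cv2.cvtColor(p[130:300,100:330],cv2.COLOR_RGB2BGR),None,fx=3,fy=3))
m=bot.camera_model("scene"); P=cloud(d,m["mtx"],m["world_from_camera"])
L=(P[...,:2]-c)@np.stack([ex,ey],1)
k=(abs(L)<.09).all(-1)&(P[...,2]>.18)&(P[...,2]<.225)&(L[...,1]-L[...,0]>-.02)
A=np.c_[L[k],np.ones(k.sum())]; w=np.ones(k.sum(),bool)
for _ in range(4):
    s=np.linalg.lstsq(A[w],P[k][w,2],rcond=None)[0]; r=P[k][:,2]-A@s; w=abs(r)<.005
print("fore",-s[0],"side",s[1],"z0",s[2],w.sum())
E
```

```text
t 6.475 tcp [ 0.6017 -0.218   0.194 ] F [ 1.59 -2.1  10.  ] w 0.0003 q [-0.41  0.39  1.09 -0.    1.66 -1.65]
fore 0.030154783608274442 side 0.03215349328456063 z0 0.19851564770042693 2087
```

View pics/s5.png

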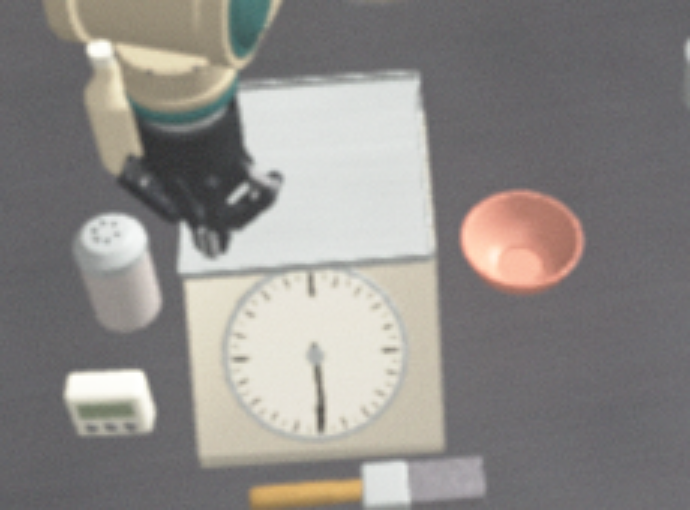

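The pointer is on the bottom mark, force is 10 N and both tilts are about 0.03. I'll hold it there, then let go.

Emit:
send_rows([
  [0,0,0,0,0,0,1],
  [0,0,0,0,0,0,1],
  [0,0,0,0,0,0,1],
  [0,0,0,0,0,0,1],
  [0,0,0,0,0,0,1],
])

```text
clock: 7.15
tcp_pos: [0.6017, -0.218, 0.194]
ee_rot: [0.508, 3.096, -0.002]
contact_force: [1.1, -3.2, 9.6]
gripper_width: 0.0001
```

Emit:
send_rows([
  [0,0,0,0,0,0,1],
  [0,0,-0.15,0,0,0,1],
  [0,0,-0.3,0,0,0,1],
  [0,0,-0.5,0,0,0,1],
  [0,0,-0.9,0,0,0,1],
])

```text
clock: 7.78
tcp_pos: [0.6002, -0.217, 0.246]
ee_rot: [-0.507, -3.096, -0.003]
contact_force: [0.5, -0.4, -0.4]
gripper_width: 0.0002
```

Emit:
send_rows([
  [0,0,-0.4,0,0,0,1],
  [0,0,0,0,0,0,1],
  [0,0,0,0,0,0,1],
  [0,0,0,0,0,0,1],
])

```text
clock: 8.28
tcp_pos: [0.6007, -0.2174, 0.2581]
ee_rot: [-0.508, -3.098, -0.001]
contact_force: [0.1, 0.0, 0.8]
gripper_width: 0.0003
```

```bash
python3 - <<'E'
from h import *; from workcell import bot; import cv2
o=st(bot); print("to RR",to([*RR,.25],o))
p,d=bot.grab_frame("scene"); cv2.imwrite("pics/s6.png",cv2.resize(cv2.cvtColor(p[130:300,100:330],cv2.COLOR_RGB2BGR),None,fx=3,fy=3))
E
```

```text
t 8.275 tcp [ 0.6007 -0.2174  0.2581] F [0.13 0.01 0.81] w 0.0003 q [-0.41  0.38  0.97  0.    1.79 -1.65]
to RR [5.95143207 3.73945401 0.28444029]
```

View pics/s6.png

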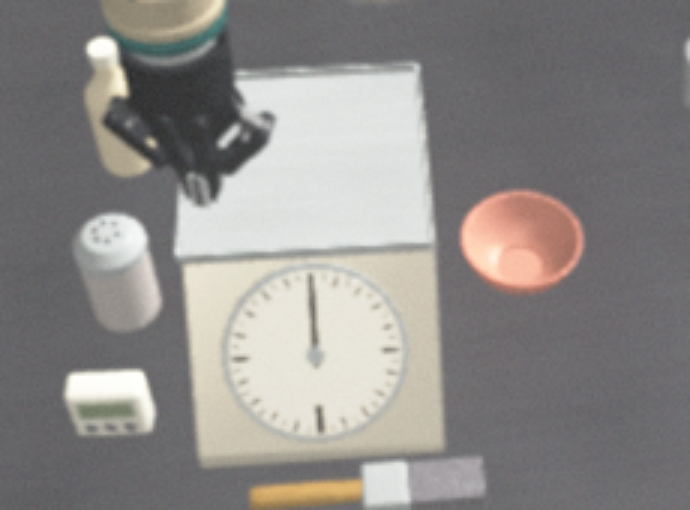

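The pointer is back at zero, the pan is level and the scale hasn't moved. Now I'll move to the rear right corner, staying above the rim.

Emit:
send_rows([
  [0.5,0.3,0,0,0,0,1],
  [0.9,0.57,0,0,0,0,1],
  [0.9,0.57,0,0,0,0,1],
  [0.9,0.57,0,0,0,0,1],
  [0.9,0.57,0,0,0,0,1],
])

```text
clock: 8.95
tcp_pos: [0.5082, -0.1042, 0.2591]
ee_rot: [-0.508, -3.1, -0.0]
contact_force: [0.7, 0.1, 0.0]
gripper_width: 0.0
```

Emit:
send_rows([
  [0.9,0.57,0,0,0,0,1],
  [0.95,0.59,0,0,0,0,1],
  [0,0,0,0,0,0,1],
  [0,0,0,0,0,0,1],
])

```text
clock: 9.45
tcp_pos: [0.4678, -0.0545, 0.2594]
ee_rot: [0.508, 3.1, -0.0]
contact_force: [-1.1, 0.1, -1.2]
gripper_width: 0.0001
```

```bash
python3 - <<'E'
from h import *; from workcell import bot
o=st(bot); print("to RR",to([*RR,.214],o))
E
```

```text
t 9.45 tcp [ 0.4678 -0.0545  0.2594] F [-1.12  0.09 -1.25] w 0.0001 q [-0.19 -0.11  1.5  -0.    1.75 -1.44]
to RR [0.02242929 0.00913238 1.51300204]
```

Emit:
send_rows([
  [0,0,0.6,0,0,0,1],
  [0,0,0.6,0,0,0,1],
  [0,0,0.25,0,0,0,1],
  [0,0,0.1,0,0,0,1],
  [0,0,0.1,0,0,0,1],
])

```text
clock: 10.07
tcp_pos: [0.4678, -0.0543, 0.2104]
ee_rot: [0.508, 3.099, 0.0]
contact_force: [-1.7, 1.1, 3.4]
gripper_width: 0.0002
```

Emit:
send_rows([
  [0,0,0.1,0,0,0,1],
  [0,0,0.1,0,0,0,1],
  [0,0,0,0,0,0,1],
])

```text
clock: 10.45
tcp_pos: [0.4677, -0.0542, 0.2043]
ee_rot: [0.508, 3.1, 0.0]
contact_force: [-2.3, 1.0, 5.4]
gripper_width: 0.0002
```

```bash
python3 - <<'E'
from h import *; from workcell import bot; import cv2
o=st(bot); print(to([*RR,.194],o))
p,d=bot.grab_frame("scene"); cv2.imwrite("pics/s7.png",cv2.resize(cv2.cvtColor(p[130:300,100:330],cv2.COLOR_RGB2BGR),None,fx=3,fy=3))
E
```

```text
t 10.45 tcp [ 0.4677 -0.0542  0.2043] F [-2.3   0.97  5.35] w 0.0002 q [-0.19 -0.09  1.6   0.    1.64 -1.44]
[ 1.74555113e-02 -7.25073242e-05  3.43322350e-01]
```

View pics/s7.png

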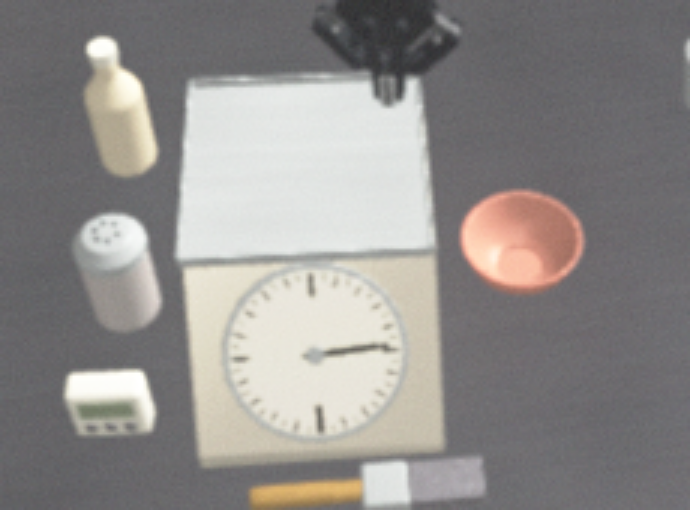

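The pointer is at about 1.5 rad, so about 10 mm to go.

Emit:
send_rows([
  [0,0,0.1,0,0,0,1],
  [0,0,0.1,0,0,0,1],
  [0,0,0.08,0,0,0,1],
  [0,0,0.05,0,0,0,1],
  [0,0,0,0,0,0,1],
])

```text
clock: 11.12
tcp_pos: [0.4679, -0.0541, 0.1953]
ee_rot: [0.507, 3.099, 0.0]
contact_force: [-4.8, 1.4, 9.3]
gripper_width: -0.0
```

```bash
python3 - <<'E'
from h import *; from workcell import bot; import cv2
o=st(bot); print(to([*RR,.194],o))
p,d=bot.grab_frame("scene"); cv2.imwrite("pics/s8.png",cv2.resize(cv2.cvtColor(p[130:300,100:330],cv2.COLOR_RGB2BGR),None,fx=3,fy=3))
m=bot.camera_model("scene"); P=cloud(d,m["mtx"],m["world_from_camera"])
L=(P[...,:2]-c)@np.stack([ex,ey],1)
k=(abs(L)<.09).all(-1)&(P[...,2]>.18)&(P[...,2]<.225)&(L[...,1]-L[...,0]<.02)
A=np.c_[L[k],np.ones(k.sum())]; w=np.ones(k.sum(),bool)
for _ in range(4):
    s=np.linalg.lstsq(A[w],P[k][w,2],rcond=None)[0]; r=P[k][:,2]-A@s; w=abs(r)<.005
print("fore",-s[0],"side",s[1],"z0",s[2],w.sum())
E
```

```text
t 11.125 tcp [ 0.4679 -0.0541  0.1953] F [-4.82  1.42  9.34] w -0.0 q [-0.19 -0.09  1.61  0.    1.62 -1.44]
[ 0.01976427 -0.00448582  0.04332651]
fore -0.027744246860050337 side -0.028389847180593092 z0 0.1996272436739122 2345
```

View pics/s8.png

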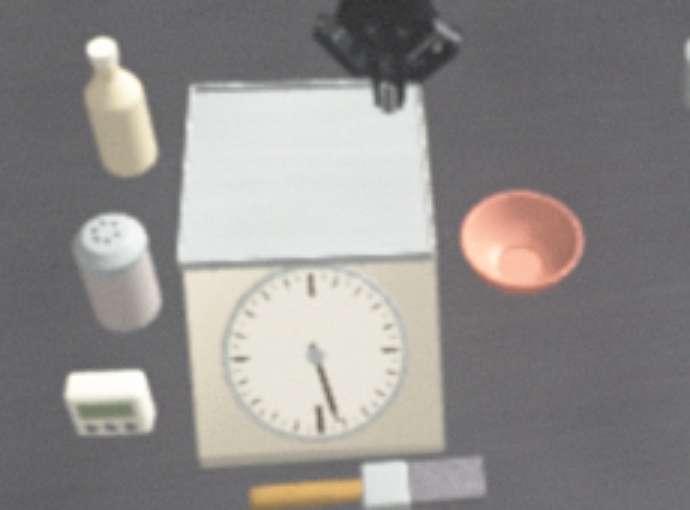

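The pointer is at about 2.9 rad. I'll add 1.4 mm and hold.

Emit:
send_rows([
  [0,0,0.05,0,0,0,1],
  [0,0,0,0,0,0,1],
  [0,0,0,0,0,0,1],
  [0,0,0,0,0,0,1],
  [0,0,0,0,0,0,1],
])

```text
clock: 11.8
tcp_pos: [0.4679, -0.0541, 0.194]
ee_rot: [0.507, 3.099, 0.001]
contact_force: [-5.9, 2.3, 10.0]
gripper_width: -0.0003
```

```bash
python3 - <<'E'
from h import *; from workcell import bot; import cv2
o=st(bot)
p,d=bot.grab_frame("scene"); cv2.imwrite("pics/s9.png",cv2.resize(cv2.cvtColor(p[130:300,100:330],cv2.COLOR_RGB2BGR),None,fx=3,fy=3))
E
```

```text
t 11.8 tcp [ 0.4679 -0.0541  0.194 ] F [-5.88  2.29 10.01] w -0.0003 q [-0.19 -0.09  1.61  0.    1.61 -1.44]
```

View pics/s9.png

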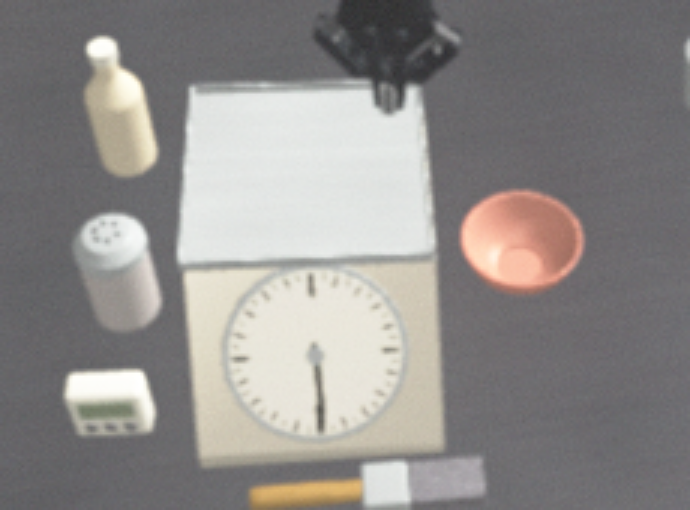

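The pointer is on the bottom mark at 10 N. I'll hold a little longer, then let go.

Emit:
send_rows([
  [0,0,0,0,0,0,1],
  [0,0,0,0,0,0,1],
  [0,0,0,0,0,0,1],
  [0,0,0,0,0,0,1],
  [0,0,0,0,0,0,1],
])

```text
clock: 12.48
tcp_pos: [0.4679, -0.0541, 0.194]
ee_rot: [0.507, 3.099, 0.001]
contact_force: [-5.2, 1.3, 9.8]
gripper_width: 0.0
```

Emit:
send_rows([
  [0,0,0,0,0,0,1],
  [0,0,-0.15,0,0,0,1],
  [0,0,-0.3,0,0,0,1],
  [0,0,-0.5,0,0,0,1],
  [0,0,-0.9,0,0,0,1],
])

```text
clock: 13.1
tcp_pos: [0.4673, -0.0542, 0.2478]
ee_rot: [-0.508, -3.098, -0.0]
contact_force: [0.7, -0.2, 0.6]
gripper_width: 0.0
```

Emit:
send_rows([
  [0,0,-0.9,0,0,0,1],
  [0,0,-0.6,0,0,0,1],
  [0,0,0,0,0,0,1],
  [0,0,0,0,0,0,1],
  [0,0,0,0,0,0,1],
])

```text
clock: 13.72
tcp_pos: [0.4673, -0.0542, 0.2918]
ee_rot: [-0.508, -3.098, -0.0]
contact_force: [0.2, 0.3, -0.4]
gripper_width: 0.0001
```

```bash
python3 - <<'E'
from h import *; from workcell import bot; import cv2
o=st(bot)
p,d=bot.grab_frame("scene"); cv2.imwrite("pics/s10.png",cv2.resize(cv2.cvtColor(p[130:300,100:330],cv2.COLOR_RGB2BGR),None,fx=3,fy=3))
E
```

```text
t 13.725 tcp [ 0.4673 -0.0542  0.2918] F [ 0.19  0.26 -0.37] w 0.0001 q [-0.19 -0.11  1.44  0.    1.81 -1.44]
```

View pics/s10.png

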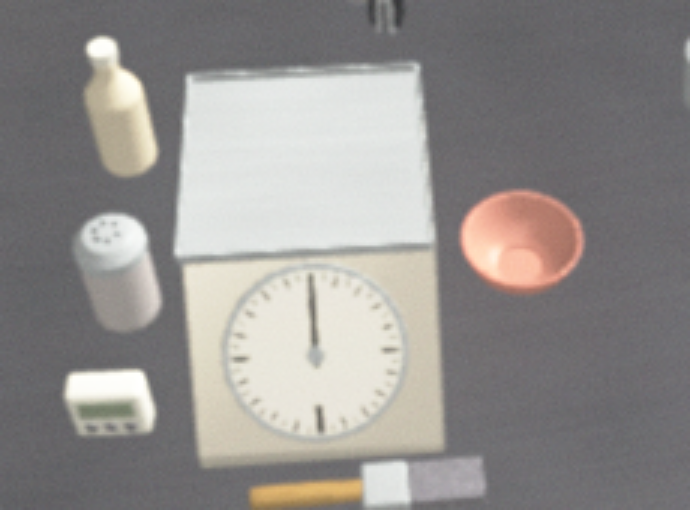

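The pointer is at zero with the dial centre still at (316,357), the pan is level, and the visible bystanders are where they were. Handing in.

```bash
python3 -c "
from workcell import bot
print(bot.close_job())"
```

```text
the job is handed in; nothing more can be done
None
```

I pressed the pan with the closed fingertips at the front left corner, then at the rear right. Each time the pointer stood on the bottom mark at about 10 N and was held for over a second. The pan tilted about 0.03 rad each way and didn't bind.

- **After each release:** the pointer was back at zero and the pan looked level. In the last picture the scale, bowl, shaker, timer, brush and squeeze bottle had not visibly moved.
- **Not re-checked at the end:** the cup was almost out of the last picture and the scraper was hidden behind the scale. The arm never went low near either.
- **Sideways force:** it reached up to about 6 N during the presses. I took it as friction at the tilting pan, because it reversed when I shifted the fingertips during the first press.
- **Time:** the job was handed in at about 14 s of the 48 s allowed, and the hand-in gives no verdict.

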